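# Stopper the attar bottle and hold it up to the camera

### The job

Get the attar bottle on the rose glass tray ready for its photograph: take its glass dipper stopper from the white make-up holder and, with the bottle standing on the tray, lower it fully home in the open neck before letting go. Then pick up the bottle and present it to the tripod camera: upright, a broad face square to the lens, the middle of its glass body centred on the lens and level with it, about 15 cm in front. Finish holding it still there, stopper in, without knocking the camera, tipping the bottle, or disturbing the other bottles or the comb.

Things in the scene. Friction and masses are not known exactly. Their poses are not given: they have to be found in the camera images.
- dipper_knob (a point): Middle of the round glass knob of the dipper stopper (loose, 20 g, z up). Knob 18 mm in diameter, 22 mm tall, flat underside 11 mm below this point, top 5 mm bevelled; below it a plug 9 mm wide, 8 mm long, then a rod 6 mm thick with tapered tip 36 mm below the underside. At the start it hangs loosely, rod down, in a bore of the make-up holder, the knob's underside on the holder's top.
- dipper_seat (a point): Centre of the flat underside of the dipper's knob, on its axis, z up; this face comes to rest on the lip of the bottle's neck when the stopper is home.
- holder_bore (a point): Mouth (11 mm wide) of the bore where the dipper stands, in the flat top of the white ceramic make-up holder, a fixed block 126 mm long (x), 50 mm wide (y), 46 mm tall; z up. It lies on the long mid-line, 42 mm from the block's centre towards -x. Along +x from it: an empty like bore at 25 mm, two fixed lipsticks (20 mm wide, 32 mm above the top) at 56 and 84 mm.
- bottle_center (a point): Middle of the glass body of the open attar bottle (loose, about 110 g): flat amber block 28 mm thick (x), 44 mm wide (y), 44 mm tall; the like broad faces look along +x and -x. Underside 22 mm below this point, z up. A neck 20 mm wide rises 6 mm above the body; with the stopper home it is 72 mm tall. The only bottle with no cap; stands in one of four places on the tray.
- bottle_mouth (a point): Centre of the open mouth of that bottle's neck, at the lip, z along the neck. The opening is 13 mm wide at the flared lip, 11 mm at its narrowest 3 mm below, and 6 mm below the lip it widens to a 14 mm chamber; a rod reaching 42 mm below the lip still clears the bottom.
- bottle: The same attar bottle; origin at the centre of its underside, axes as for its middle.
- dipper: The same dipper stopper; origin at the centre of its knob's underside, axes as for its knob.
- tray: Rose glass tray, fixed, 250 x 250 mm, with a low rim 13 mm high; origin at the centre of its underside on the table, z up. Its floor, on which the four bottles stand about 110 mm apart, is 6 mm above the table.
- lens (a point): Centre of the front glass of the lens of a compact camera on a small fixed tripod (lens 50 mm in diameter, camera body 106 mm wide, 64 mm tall). z is up; the camera looks along this frame's -x, level, so a point 150 mm in front of the lens has x = -0.150, y = 0, z = 0 here. Height and direction differ each time.
- tripod: The tripod that carries the camera, fixed; origin on the table under its column, axes as for the lens; three legs reach 87 mm from the column at the table.
- tall_bottle: Bystander: capped round smoke-glass bottle, 38 mm in diameter, 112 mm tall, loose on the tray; origin at the centre of its underside.
- block_bottle: Bystander: capped rectangular amber bottle 30 x 50 mm, 102 mm tall, with a square cap, loose on the tray; origin at the centre of its underside.
- round_bottle: Bystander: capped squat round smoke-glass bottle, 50 mm in diameter, 73 mm tall, with a ball cap, loose on the tray; origin at the centre of its underside.
- comb_center (a point): Bystander: middle of a silver plastic comb 180 mm long (y), 34 mm wide, 4 mm thick, lying loose on the table beyond the make-up holder.

How it is judged (in metres and radians):
On the way, in this order (a step that is already met when the one before it is completed fails the run):
1. the dipper stopper is fully home in the attar bottle's neck and let go, with the bottle upright on the tray (distance between dipper_seat and bottle_mouth below 0.004 m and angle between the z axis of dipper_seat and the z axis of bottle_mouth, either way round below 0.1 rad and contact force between dipper and the fingers below 0.1 N and z of bottle_center in the frame of tray below 0.032 m and angle between bottle_center's own z axis and vertical below 0.1 rad), for 0.2 s.
2. the stoppered bottle is lifted clear of the tray (distance between dipper_seat and bottle_mouth below 0.004 m and angle between the z axis of dipper_seat and the z axis of bottle_mouth, either way round below 0.1 rad and z of bottle_center in the frame of tray above 0.06 m and contact force between bottle and tray below 0.05 N), for 0.1 s.
At the end, for the whole second after the job is handed in: Bottle held still by the fingers alone, its body's middle 125-175 mm in front of the lens and within 15 mm sideways, 20 mm in height of its axis; upright within 8 degrees, a broad face square to the lens within 9.7 degrees, stopper home within 4 mm and 5.7 degrees (distance between dipper_seat and bottle_mouth below 0.004 m and angle between the z axis of dipper_seat and the z axis of bottle_mouth, either way round below 0.1 rad and contact force between bottle and the fingers above 1 N and contact force between bottle and tray below 0.05 N and contact force between bottle and tripod below 0.05 N and x of bottle_center in the frame of lens between -0.175 and -0.125 m and y of bottle_center in the frame of lens between -0.015 and 0.015 m and z of bottle_center in the frame of lens between -0.02 and 0.02 m and angle between bottle_center's own z axis and vertical below 0.14 rad and angle between the x axis of bottle_center and the x axis of lens, either way round below 0.17 rad and linear speed of bottle below 0.03 m/s); the arm keeps its last pose, push and grip.
It fails at once if another bottle or the comb is shifted more than 25 mm, or another bottle is tipped (distance of any of tall_bottle, block_bottle, round_bottle, comb_center from where it was at the start of the episode above 0.025 m or angle between any of tall_bottle, block_bottle, round_bottle's own z axis and vertical above 0.35 rad).
It fails at once if the camera or its tripod is knocked (contact force between tripod and anything else above 2 N).
It fails at once if the attar bottle is tipped by more than 30 degrees (angle between bottle_center's own z axis and vertical above 0.52 rad).
It fails at once if the dipper is let go away from its holder and more than 15 mm off its seat (dropped in, or dropped elsewhere) (contact force between dipper and the fingers below 0.02 N and distance of dipper_seat from where it was at the start of the episode above 0.015 m and distance between dipper_seat and bottle_mouth above 0.015 m).
It also fails if it takes over 51 s, if anything falls off the work surface, if the arm or the gripper's body presses on something with over 40 N, if the wrist force passes 120 N, or if a joint passes its speed limit or range.

### The arm

A 7-joint arm with a two-finger parallel gripper is mounted at the origin on the work surface. World frame = base frame: x ahead of the robot, y to its left, z up, the work surface at z = 0. Lengths are in m, angles in degrees, forces in N, time in s.
With the tool pointing down it reaches from about 0.425 to 0.875 m from the base axis. Payload 4.7 kg.
Tool frame: the origin (TCP) lies at the very end of the fingers, on their centre line; the grasp point (between the pads) lies 19 mm behind it (pinch_z is the distance from the TCP to the grasp point, in m); z points along the fingers, y is the direction in which the jaws open and shut (so a half turn about z gives the same grasp; the last joint's range is limited). The gripper opens to 87 mm and grips with 3 to 60 N. Pads are 19 mm wide; open, the fingers measure 117 mm over their backs; the gripper's body (75 mm by 190 mm) begins 51 mm behind the grasp point.
Start: joints at [-70.468, 18.392, -4.016, 83.108, 1.295, 78.541, -3.26], TCP at [0.209, 0.616, 0.223] pointing down, gripper open.
Joint ranges: [-163.93, 163.93], [-17.29, 119.83], [-79.2, 71.16], [3.27, 140.29], [-89.18, 269.18], [5.43, 117.66], [-154.24, 154.24]. Speed limits (degrees/s): [147.25, 147.25, 180, 180, 180, 180, 180].

### API

Orientations are given as [roll, pitch, yaw] about the fixed x, y, z axes, in that order (R = Rz(yaw) Ry(pitch) Rx(roll)).
In Python, from cell import get_obs, read_camera, camera_params, sign_off, pinch_z gives the robot as it stands.
- The arm moves only by the shell command python3 -m handwheel 'ROWS' [FORCE]. ROWS is JSON, a list of rows, each a list of 5 numbers: the finger opening in m, from 0 to 0.087, then the shift along the tool's x, y, z in m, then the turn about the tool's z in rad. In form: [[jaw, tx, ty, tz, twist], ...]. A call has 1 to 20 rows; each row is the pose to reach, as a shift and turn from the pose commanded when the call began, along the tool's axes at that moment; what a row does not reach only later rows make up. A row lasts 1/10 s, in which the tool goes at most 50 mm and 8.59 degrees, less where a joint would pass 70% of its speed; a pose out of reach is approached as far as the arm can. A call with a gripper value outside its range is refused whole. The fingers move at their own pace and stop on an object; FORCE is the grip in N (left out, the last holds). Time passes only in rows, so rows that repeat a pose let the fingers close. It gives the time, the measured TCP pose, the force and the opening at its end, in the units of the state.
- get_obs(): the state, without advancing time (a new reading comes with each control period).
- read_camera(name): name is "scene" or "side" or "wrist"; returns the picture (480x640x3 uint8, blue, green, red); there is no depth.
- camera_params(name): a dict with "camera_matrix" (3x3 intrinsics, pixels), "k1" (the pictures are not rectified: a ray, as slopes to the right and down, at radius r is drawn at 1 + k1 r^2 times it, then the intrinsics apply), "R" (3x3) and "t" (3): a world point X has camera coordinates R X + t. Camera axes: x right, y down, z forward; pixel columns grow to the right and rows downward; lengths in m; the calibration is good to about 2 mm. A picture is of the moment at which its call begins: read the wrist's pose just before it. camera_params takes no time and is no camera call; for the wrist camera it gives the pose at the moment of the call.
- sign_off(): hands the job in, once; it reports no verdict.
The state is a dict: "time_s": time; "qpos": joint angles; "joint_velocities": joint speeds; "effort": joint torques, N m; "tool_pos": TCP position; "tool_rot": TCP orientation; "force": force on the tool from outside, world axes, zero at the start; "wrist_torque": the same for the moment, N m; "grip_width": finger opening in m.
Only numpy, scipy, OpenCV 4.12 (cv2) and the standard library are available. Lean on these libraries where they do the work, as an engineer would, in place of code of your own. Each camera call takes 0.05 s, during which the arm holds its last target.

## Working session

There is one attempt and no reset: what is moved stays moved. The work goes in short steps, Python scripts to look and compute and a shell command to move; the robot and the scene stay as the last step left them, time stands still between calls to the robot, and variables do not carry over. Pictures are saved under pics/ and viewed, and the job is handed in when it is done.

```bash
ls; mkdir -p pics; python3 - <<'E'
from cell import *
import cv2
o=get_obs();print({k:o[k] for k in('time_s','tool_pos','tool_rot','grip_width','force')},pinch_z)
for n in("scene","side","wrist"):
    p=camera_params(n);print(n,p)
    cv2.imwrite(f"pics/{n}0.png",read_camera(n))
E
```

```text
pics
{'time_s': 0.0, 'tool_pos': array([0.20855169, 0.61504406, 0.2214859 ]), 'tool_rot': array([-1.79892125e+02,  6.38379825e-03,  1.61273261e+02]), 'grip_width': 0.08666108277531309, 'force': array([-0.76710563, -0.20684612,  0.34228328])} 0.0187
scene {'camera_matrix': array([[450.39815315,   0.        , 321.56413909],
       [  0.        , 450.39815315, 238.24189908],
       [  0.        ,   0.        ,   1.        ]]), 'k1': -0.02681920897713347, 'R': array([[-0.42564704,  0.90488833,  0.00131032],
       [ 0.51787635,  0.24478886, -0.81968439],
       [-0.74204359, -0.34821765, -0.57281392]]), 't': array([ 0.32334923, -0.15486302,  1.34930223])}
side {'camera_matrix': array([[445.07805677,   0.        , 317.16019217],
       [  0.        , 445.07805677, 237.13459845],
       [  0.        ,   0.        ,   1.        ]]), 'k1': -0.08902750812986042, 'R': array([[-0.96649147, -0.25640749,  0.01222454],
       [-0.19345   ,  0.69622529, -0.6912651 ],
       [ 0.16873452, -0.67046666, -0.72249784]]), 't': array([0.51940691, 0.25894642, 0.72869953])}
wrist {'camera_matrix': array([[380.77969956,   0.        , 320.96306724],
       [  0.        , 380.77969956, 236.35089139],
       [  0.        ,   0.        ,   1.        ]]), 'k1': -0.07449663236060855, 'R': array([[ 0.32204046,  0.94672503, -0.00129016],
       [ 0.91595108, -0.3112271 ,  0.25332058],
       [ 0.2394234 , -0.0827612 , -0.96738153]]), 't': array([-0.64944417, -0.03186783,  0.38890801])}
```

View pics/scene0.png

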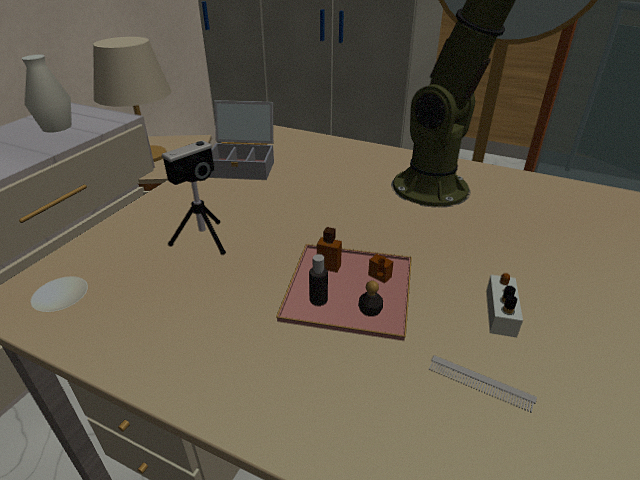

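View pics/side0.png

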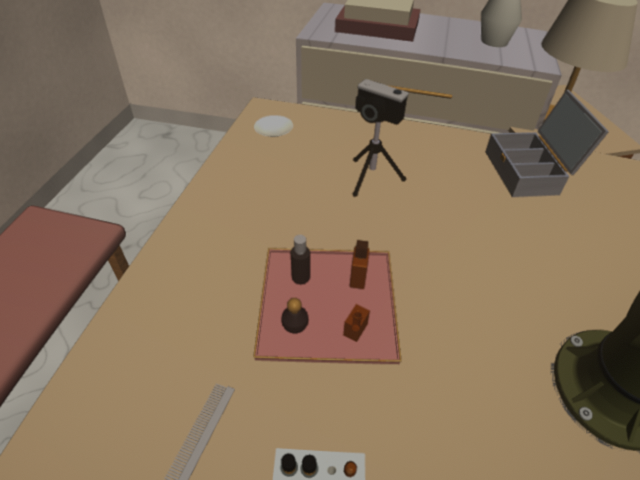

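View pics/wrist0.png

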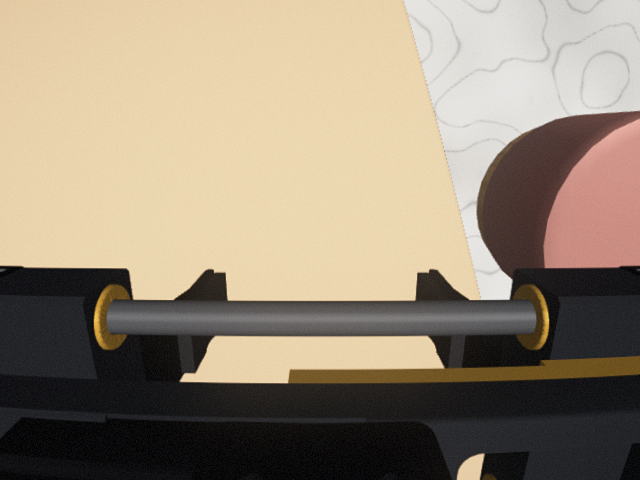

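```bash
cat > h.py <<'E'
import numpy as np, cv2
from cell import *
from scipy.optimize import least_squares
P={}
def prm(n):
    if n=='wrist': return camera_params(n)
    if n not in P:P[n]=camera_params(n)
    return P[n]
def proj(n,X,p=None):
    p=p or prm(n);X=np.atleast_2d(X)
    c=X@np.array(p['R']).T+p['t'];s=c[:,:2]/c[:,2:]
    s=s*(1+p['k1']*(s**2).sum(1,keepdims=True));K=p['camera_matrix']
    return np.c_[K[0,0]*s[:,0]+K[0,2],K[1,1]*s[:,1]+K[1,2]]
def ray(n,uv,p=None):
    p=p or prm(n);K=p['camera_matrix']
    d=np.array([(uv[0]-K[0,2])/K[0,0],(uv[1]-K[1,2])/K[1,1]]);s=d.copy()
    for _ in range(30): s=d/(1+p['k1']*(s@s))
    R=np.array(p['R']);v=R.T@np.r_[s,1];C=-R.T@p['t'];return C,v
def onz(n,uv,z,p=None):
    C,v=ray(n,uv,p);return C+v*(z-C[2])/v[2]
def tri(obs):
    def f(X): return np.concatenate([(proj(n,X,p)[0]-uv) for n,uv,p in obs])
    r=least_squares(f,[.6,0,.1]);return r.x,r.fun
def crop(img,x0,y0,w,h,s,fn):
    cv2.imwrite(fn,cv2.resize(img[y0:y0+h,x0:x0+w],None,fx=s,fy=s,interpolation=cv2.INTER_CUBIC))
E
python3 - <<'E'
from h import *
a=cv2.imread('pics/scene0.png');b=cv2.imread('pics/side0.png')
crop(a,270,215,160,120,5,'pics/s_tray.png');crop(a,470,250,80,100,6,'pics/s_hold.png')
crop(b,250,220,160,150,4,'pics/d_tray.png');crop(b,260,420,120,60,6,'pics/d_hold.png')
crop(a,150,125,80,130,4,'pics/s_cam.png');crop(b,340,70,90,130,4,'pics/d_cam.png')
h=lambda im,W:cv2.copyMakeBorder(im,0,600-im.shape[0],0,W-im.shape[1],cv2.BORDER_CONSTANT)
for k,(x,y) in enumerate((("s_cam","d_cam"),)):
    A=cv2.imread(f'pics/{x}.png');B=cv2.imread(f'pics/{y}.png')
    cv2.imwrite('pics/cams.png',np.hstack([h(A,400),h(B,400)]))
E
```

```text
(no output)
```

View pics/s_tray.png

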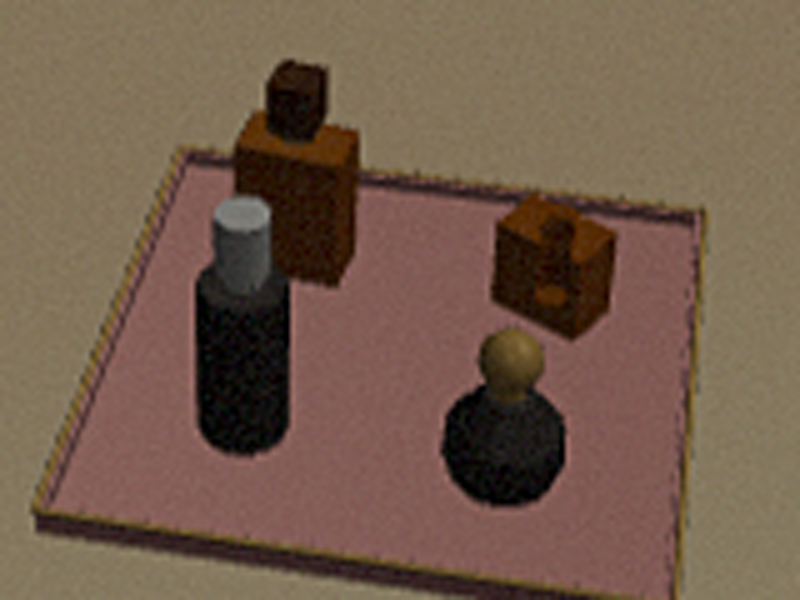

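View pics/s_hold.png

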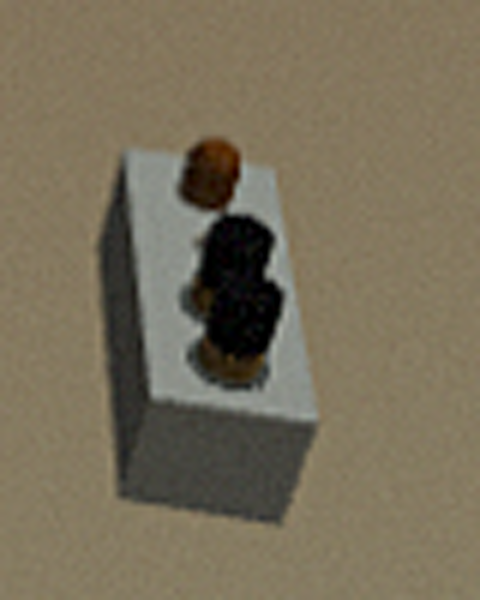

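View pics/d_tray.png

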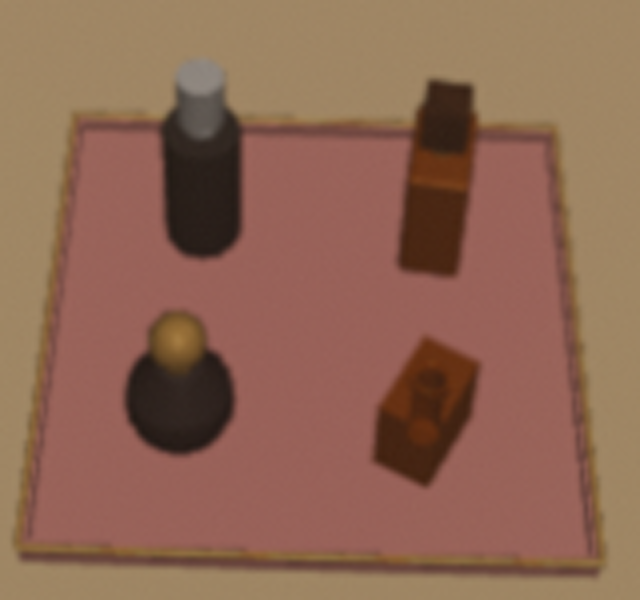

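View pics/d_hold.png

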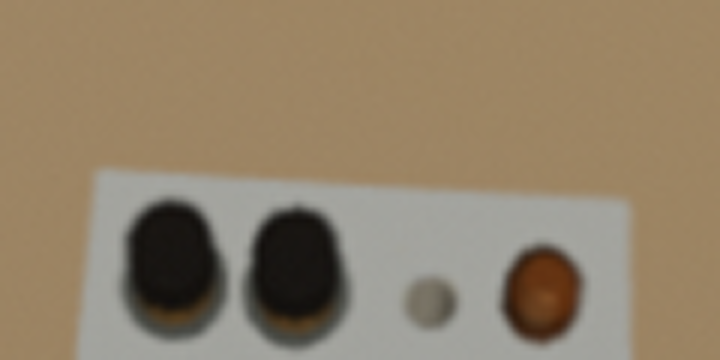

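View pics/cams.png

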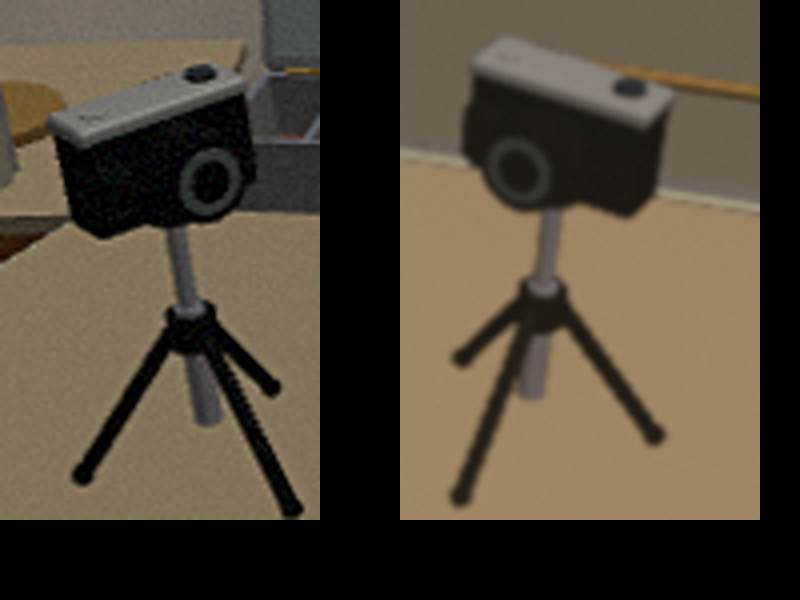

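```bash
cat > fit.py <<'E'
from h import *
def box(x,y,yaw,z0,L,W,H):
    c,s=np.cos(yaw),np.sin(yaw);o={}
    for a in(-1,1):
        for b in(-1,1):
            for k in(0,1):
                o[a,b,k]=[x+c*a*L/2-s*b*W/2,y+s*a*L/2+c*b*W/2,z0+k*H]
    return o
def fitbox(obs,z0,L,W,H,init):
    # obs: list (cam, uv, top/bottom) with nearest-corner association
    def f(p):
        o=box(*p,z0,L,W,H);r=[]
        for n,uv,k in obs:
            q=proj(n,[v for kk,v in o.items() if kk[2]==k]);d=q-uv
            r+=list(d[np.argmin((d**2).sum(1))])
        return np.array(r)
    best=None
    for dy in np.linspace(0,np.pi,13)[:-1]:
        r=least_squares(f,[init[0],init[1],dy],diff_step=1e-4,x_scale=[.01,.01,.1])
        if best is None or r.cost<best.cost:best=r
    return best
S=lambda x,y,s,x0,y0:np.array([x0+x/s-0.5+.5/s,y0+y/s-0.5+.5/s])
sc=lambda x,y:S(x,y,5,270,215); sd=lambda x,y:S(x,y,4,250,220)
if __name__=="__main__":
    obs=[('scene',sc(538,197),1),('scene',sc(615,234),1),('scene',sc(496,233),1),('scene',sc(573,339),0),('scene',sc(493,298),0),('scene',sc(610,298),0),
     ('side',sd(425,336),1),('side',sd(480,363),1),('side',sd(378,408),1),('side',sd(427,487),0),('side',sd(374,461),0)]
    x0=onz('side',sd(430,410),.03);print(x0)
    r=fitbox(obs,.006,.028,.044,.044,x0);print('bottle',r.x,np.degrees(r.x[2]),r.cost);print(r.fun.reshape(-1,2).round(1).tolist())
    # mouth
    print('neck ring', tri([('scene',sc(558,222),None),('side',sd(431,379),None)]))
    hs=lambda x,y:S(x,y,6,470,250);hd=lambda x,y:S(x,y,6,260,420)
    obs=[('scene',hs(125,150),1),('scene',hs(275,168),1),('scene',hs(318,418),1),('scene',hs(152,400),1),('scene',hs(118,497),0),('scene',hs(282,523),0),('side',hd(97,170),1),('side',hd(632,203),1)]
    x0=onz('scene',hs(218,290),.046)
    r=fitbox(obs,0,.126,.05,.046,x0);print('holder',r.x,np.degrees(r.x[2]),r.cost);print(r.fun.reshape(-1,2).round(1).tolist())
    c,s=np.cos(r.x[2]),np.sin(r.x[2]);
    for g in(-1,1):print('bore',r.x[:2]+g*.042*np.array([c,s]))
    print('knob',tri([('scene',hs(211,174),None),('side',hd(543,293),None)]))
    cs=lambda x,y:S(x,y,4,150,125);cd=lambda x,y:S(x-400,y,4,340,70)
    print('lens',tri([('scene',cs(211,184),None),('side',cd(518,172),None)]))
    A=tri([('scene',cs(68,142),None),('side',cd(472,75),None)]);B=tri([('scene',cs(247,93),None),('side',cd(647,122),None)])
    print('edge',A,B,np.linalg.norm(A[0]-B[0]),np.degrees(np.arctan2(*(B[0]-A[0])[[1,0]])))
    print('col',onz('scene',cs(208,422),0),onz('side',cd(532,397),0))
    for n,u in(('scene',(82,478)),('scene',(292,510)),('scene',(273,388))):print('foot s',onz(n,cs(*u),.004))
    for u in((461,497),(655,437),(461,360)):print('foot d',onz('side',cd(*u),.004))
    for n,u in(('scene',sc(185,150)),('scene',sc(705,212)),('scene',sc(37,515)),('side',sd(75,115)),('side',sd(555,127)),('side',sd(602,562)),('side',sd(18,548))):print('tray',n,onz(n,u,.013))
    print('tall',tri([('scene',sc(243,210),None),('side',sd(201,75),None)]),'block cap',tri([('scene',sc(298,90),None),('side',sd(448,105),None)]),'ball',tri([('scene',sc(512,360),None),('side',sd(179,340),None)]))
E
python3 fit.py
```

```text
[0.46401959 0.00256995 0.03      ]
bottle [0.4657165 0.0035225 2.8852328] 165.31166254774314 8.62168842667654
[[-1.1, -1.3], [0.4, -0.8], [0.0, -2.6], [0.0, 0.2], [-0.6, 0.1], [-0.4, 2.1], [-0.5, 0.0], [0.0, -0.2], [-0.1, 0.3], [0.3, 0.9], [-0.5, 0.6]]
neck ring (array([0.46571136, 0.00297824, 0.05279817]), array([-0.43530434, -0.49646385, -0.21520305,  0.48382973]))
holder [0.46550955 0.26320729 0.20447893] 11.715779814450189 1.3127344569140444
[[-0.2, -0.8], [-0.2, -0.3], [-0.1, 0.5], [-0.3, -0.9], [0.0, 0.1], [-0.3, 0.2], [-0.2, 0.5], [-0.3, 0.3]]
bore [0.42438454 0.25467889]
bore [0.50663456 0.27173568]
knob (array([0.42466599, 0.25398686, 0.05576917]), array([-0.44518772, -0.34808608, -0.19014129,  0.33078222]))
lens (array([ 0.53116607, -0.39333404,  0.208692  ]), array([-0.17057244, -0.34781221, -0.0907974 ,  0.36664592]))
edge (array([ 0.56832999, -0.45191234,  0.2337733 ]), array([ 0.60265826,  1.33052133,  0.32614059, -1.46708083])) (array([ 0.46938356, -0.4120383 ,  0.23596802]), array([-0.61167316, -1.33389842, -0.3089558 ,  1.32262034])) 0.10670122352124298 158.051246840
[... 332 characters left out ...]
0.50046197  0.004     ]
tray scene [ 0.43916747 -0.19051666  0.013     ]
tray scene [0.38016046 0.04947015 0.013     ]
tray scene [ 0.68261954 -0.13275801  0.013     ]
tray side [ 0.67894869 -0.13676024  0.013     ]
tray side [ 0.43608355 -0.19529718  0.013     ]
tray side [0.37859816 0.0474413  0.013     ]
tray side [0.62065877 0.10617739 0.013     ]
tall (array([ 0.59403925, -0.08568452,  0.11810073]), array([-0.19569399, -0.25584628, -0.11041784,  0.27892641])) block cap (array([ 0.48490081, -0.11247107,  0.1005996 ]), array([-0.53426245, -0.72928047, -0.27230183,  0.71685711])) ball (array([0.57376599, 0.02048534, 0.06546799]), array([-0.37549108, -0.40863621, -0.20777648,  0.44423444]))
```

```bash
cat >> h.py <<'E'
from scipy.spatial.transform import Rotation as Ro
def go(x,y,z,jaw=None):
    """print tool-frame shift to reach world x,y,z; jaw: wanted jaw azimuth (deg)"""
    o=get_obs();R=Ro.from_euler('xyz',o['tool_rot'],degrees=True).as_matrix()
    d=np.array([x,y,z])-o['tool_pos'];t=R.T@d
    ja=np.degrees(np.arctan2(R[1,1],R[0,1]));out=''
    if jaw is not None:
        a=(jaw-ja+90)%180-90;out=f' twist(rad) {-np.radians(a):.3f} or {-np.radians(a-np.sign(a)*180):.3f}'
    print('t',o['time_s'].round(2) if hasattr(o['time_s'],'round') else o['time_s'],'tcp',o['tool_pos'].round(4),'jaw az %.2f'%ja,'grip %.4f'%o['grip_width'],'F',o['force'].round(2),'shift',t.round(4),out)
E
python3 -c "
from h import *
go(.4245,.2543,.12)"
```

```text
t 0.15 tcp [0.2085 0.6152 0.2217] jaw az 71.28 grip 0.0869 F [ 1.02 -0.21 -0.04] shift [-0.3203 -0.2723  0.1021]
```

```bash
python3 -m handwheel '[[0.05,-0.32,-0.272,0.1,0],[0.05,-0.32,-0.272,0.1,0],[0.05,-0.32,-0.272,0.1,0],[0.05,-0.32,-0.272,0.1,0],[0.05,-0.32,-0.272,0.1,0],[0.05,-0.32,-0.272,0.1,0],[0.05,-0.32,-0.272,0.1,0],[0.05,-0.32,-0.272,0.1,0],[0.05,-0.32,-0.272,0.1,0],[0.05,-0.32,-0.272,0.1,0],[0.05,-0.32,-0.272,0.1,0],[0.05,-0.32,-0.272,0.1,0],[0.05,-0.32,-0.272,0.1,0]]' 10
python3 - <<'E'
from h import *
go(.4245,.2543,.049)
p=camera_params('wrist');print(repr(p));cv2.imwrite('pics/w1.png',read_camera('wrist'));cv2.imwrite('pics/s1.png',read_camera('scene'))
crop(cv2.imread('pics/s1.png'),440,150,130,200,3,'pics/s1c.png')
E
```

```text
time_s: 1.45
tool_pos: [0.4238, 0.2568, 0.1228]
tool_rot: [180.0, 0.0, 161.4]
force: [-0.2, -0.0, -0.9]
grip_width: 0.0499
t 1.45 tcp [0.4238 0.2568 0.1228] jaw az 71.43 grip 0.0499 F [-0.23 -0.05 -0.93] shift [-0.0015 -0.0022  0.0738] 
{'camera_matrix': array([[380.77969956,   0.        , 320.96306724],
       [  0.        , 380.77969956, 236.35089139],
       [  0.        ,   0.        ,   1.        ]]), 'k1': -0.07449663236060855, 'R': array([[ 0.31945035,  0.94760242,  0.00105954],
       [ 0.91662099, -0.30928925,  0.25327084],
       [ 0.24032777, -0.07993626, -0.96739483]]), 't': array([-0.37911359, -0.3163097 ,  0.21106884])}
```

View pics/w1.png

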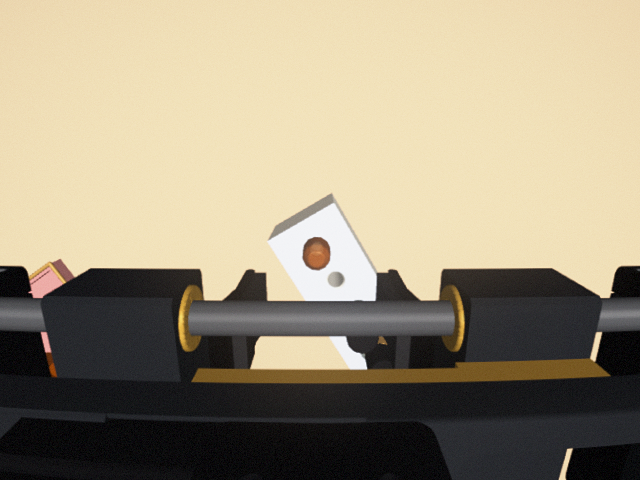

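View pics/s1c.png

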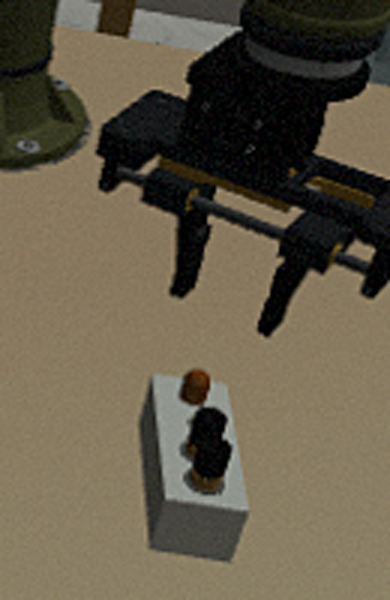

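```bash
python3 - <<'E'
from h import *
p=camera_params('wrist')
print(onz('wrist',(317,253),.057,p))
go(*onz('wrist',(317,253),.057,p)[:2],.0485)
E
```

```text
[0.42642806 0.25331474 0.057     ]
t 1.55 tcp [0.424  0.2565 0.1227] jaw az 71.41 grip 0.0500 F [-0.63 -0.3  -0.15] shift [-0.0033 -0.0022  0.0742]
```

```bash
python3 -m handwheel '[[0.045,-0.002,-0.002,0.02,0],[0.045,-0.002,-0.002,0.04,0],[0.045,-0.002,-0.002,0.055,0],[0.045,-0.002,-0.002,0.065,0],[0.045,-0.002,-0.002,0.07,0],[0.045,-0.002,-0.002,0.072,0],[0.045,-0.002,-0.002,0.072,0]]' 10
python3 - <<'E'
from h import *
go(.4254,.2540,.0485)
a=read_camera('side');cv2.imwrite('pics/d2.png',a);crop(a,240,360,160,120,5,'pics/d2c.png')
a=read_camera('scene');cv2.imwrite('pics/s2.png',a);crop(a,450,210,120,100,6,'pics/s2c.png')
E
```

```text
time_s: 2.25
tool_pos: [0.4259, 0.253, 0.0509]
tool_rot: [180.0, 0.0, 161.3]
force: [0.8, -0.4, 0.6]
grip_width: 0.0453
t 2.25 tcp [0.4259 0.253  0.0509] jaw az 71.29 grip 0.0453 F [ 0.81 -0.36  0.59] shift [0.0008 0.0007 0.0024]
```

View pics/d2c.png

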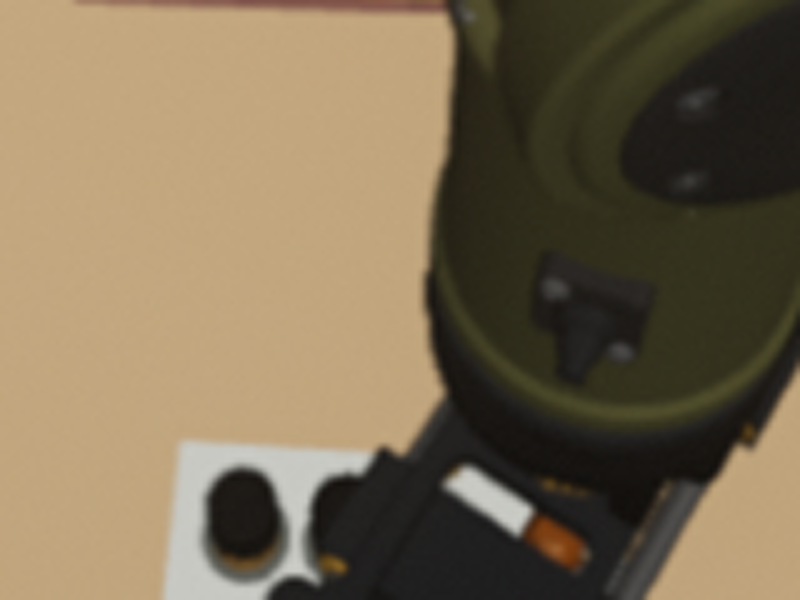

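View pics/s2c.png

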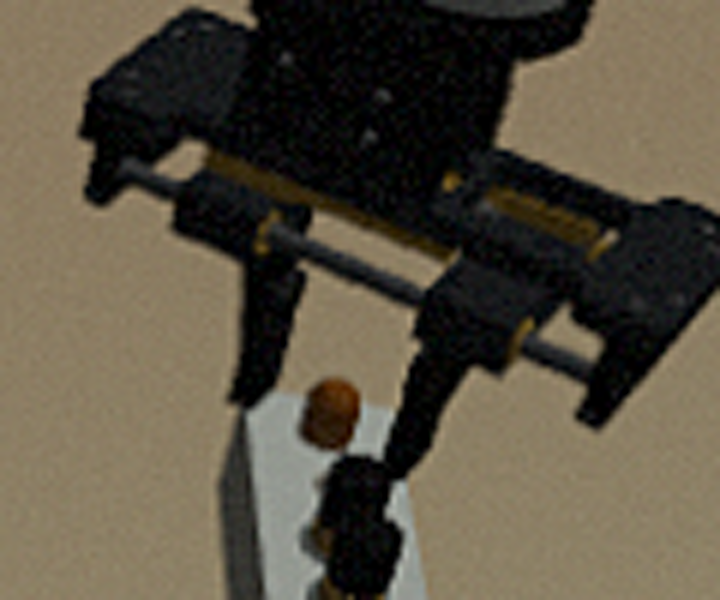

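```bash
python3 -m handwheel '[[0.045,0.001,0.001,0.002,0],[0.03,0.001,0.001,0.002,0],[0.02,0.001,0.001,0.002,0],[0.01,0.001,0.001,0.002,0],[0.01,0.001,0.001,0.002,0],[0.01,0.001,0.001,0.002,0],[0.01,0.001,0.001,0.002,0]]' 10
python3 - <<'E'
from h import *
go(.4254,.2540,.0485)
a=read_camera('scene');cv2.imwrite('pics/s3.png',a);crop(a,450,210,120,100,6,'pics/s3c.png')
E
```

```text
time_s: 3.05
tool_pos: [0.4251, 0.254, 0.0486]
tool_rot: [180.0, 0.0, 161.3]
force: [0.8, -0.3, 0.4]
grip_width: 0.0175
t 3.05 tcp [0.4251 0.254  0.0486] jaw az 71.27 grip 0.0175 F [ 0.8  -0.29  0.44] shift [-0.0003  0.0001  0.0001]
```

View pics/s3c.png

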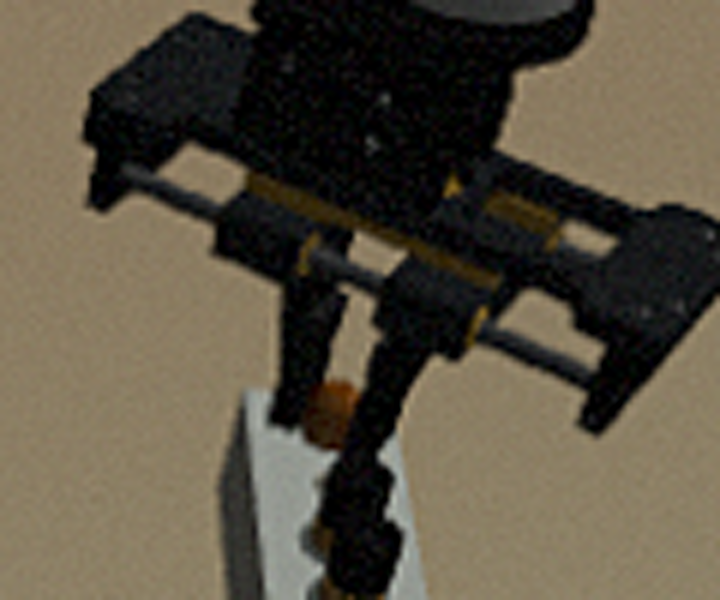

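```bash
python3 -m handwheel '[[0.01,0,0,-0.01,0],[0.01,0,0,-0.03,0],[0.01,0,0,-0.06,0],[0.01,0,0,-0.09,0],[0.01,0,0,-0.09,0]]' 10
python3 - <<'E'
from h import *
go(.4657,.0035,.125)
E
```

```text
time_s: 3.6
tool_pos: [0.4278, 0.2558, 0.1436]
tool_rot: [179.6, 0.3, 161.3]
force: [0.3, 0.6, -0.6]
grip_width: 0.0178
t 3.6 tcp [0.4278 0.2558 0.1436] jaw az 71.27 grip 0.0178 F [ 0.3   0.62 -0.57] shift [-0.1168 -0.2269  0.0175]
```

```bash
python3 -m handwheel '[[0.01,-0.01,-0.03,0,0],[0.01,-0.03,-0.06,0,0],[0.01,-0.05,-0.1,0,0],[0.01,-0.07,-0.14,0,0],[0.01,-0.09,-0.17,0,0],[0.01,-0.105,-0.2,0,0],[0.01,-0.115,-0.22,0.005,0],[0.01,-0.118,-0.227,0.01,0],[0.01,-0.118,-0.227,0.01,0],[0.01,-0.118,-0.227,0.01,0],[0.01,-0.118,-0.227,0.01,0]]' 10
python3 - <<'E'
from h import *
go(.4657,.0035,.125)
a=read_camera('scene');cv2.imwrite('pics/s4.png',a);crop(a,320,160,130,140,4,'pics/s4c.png')
a=read_camera('side');cv2.imwrite('pics/d4.png',a);crop(a,280,220,150,150,4,'pics/d4c.png')
p=camera_params('wrist');a=read_camera('wrist');cv2.imwrite('pics/w4.png',a)
import pickle;pickle.dump(p,open('w4.pkl','wb'));go(.4657,.0035,.125)
E
```

```text
time_s: 4.7
tool_pos: [0.4639, 0.0028, 0.1286]
tool_rot: [180.0, -0.0, 161.4]
force: [-0.3, -0.3, -0.3]
grip_width: 0.0176
t 4.7 tcp [0.4639 0.0028 0.1286] jaw az 71.43 grip 0.0176 F [-0.33 -0.26 -0.33] shift [-0.0015  0.0012  0.0036] 
t 4.85 tcp [0.464  0.0022 0.1287] jaw az 71.38 grip 0.0176 F [-0.35 -0.09 -0.76] shift [-0.0012  0.0018  0.0037]
```

View pics/s4c.png

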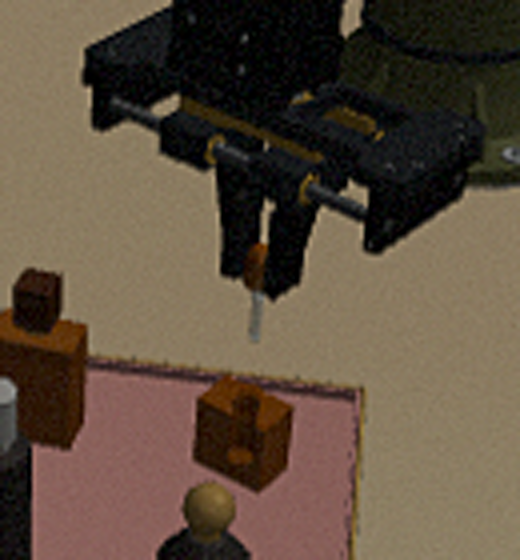

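View pics/d4c.png

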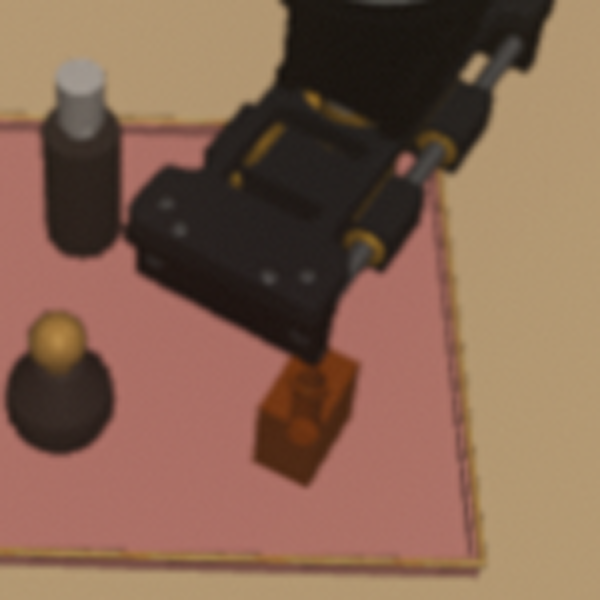

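View pics/w4.png

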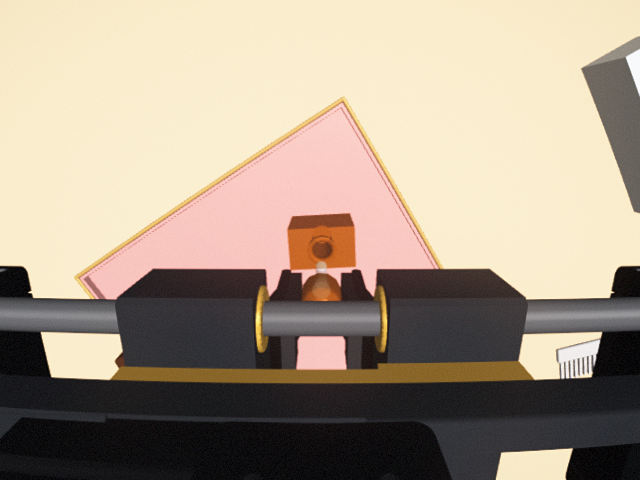

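```bash
python3 - <<'E'
from h import *
a=cv2.imread('pics/w4.png');crop(a,270,200,110,110,7,'pics/w4c.png')
b=cv2.imread('pics/s4.png');crop(b,355,200,70,90,6,'pics/s4d.png')
E
```

```text
(no output)
```

View pics/w4c.png

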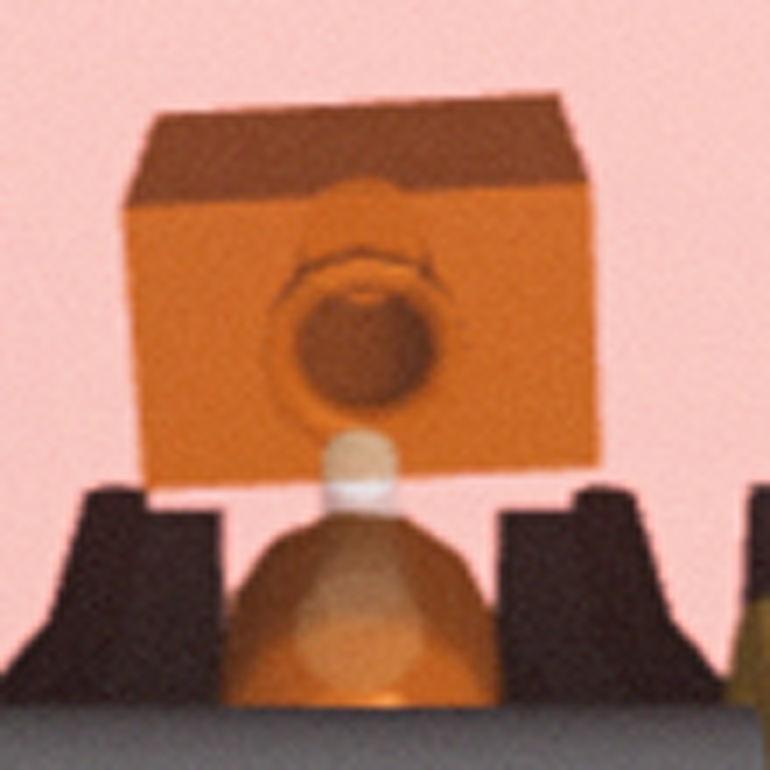

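View pics/s4d.png

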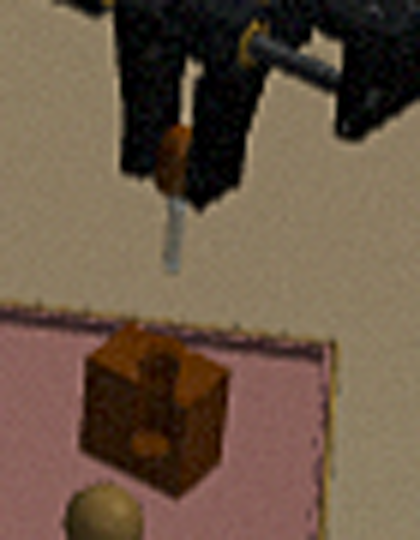

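```bash
cat > rel.py <<'E'
from h import *
import pickle,sys
p=pickle.load(open('w4.pkl','rb'))
W=lambda x,y:(270+x/7-.43,200+y/7-.43)
tcp=np.array([.464,.0025,.1287]);zt=tcp[2]-.0026-.036
R=Ro.from_euler('xyz',[180,0,161.4],degrees=True).as_matrix()
tip=onz('wrist',W(361,447),zt+.001,p);m=onz('wrist',W(366,347),.056,p)
print('tip',tip,'mouth',m,'mouth-tip',(m-tip),'tool',R.T@(m-tip),'tip-tcp tool',R.T@(tip-tcp))
# body top corners
cs=[onz('wrist',W(*c),.05,p) for c in((124,207),(590,183),(600,466),(148,490))];cs=np.array(cs)
print(cs.mean(0),np.linalg.norm(np.diff(np.vstack([cs,cs[:1]]),axis=0),axis=1),[np.degrees(np.arctan2(*(b-a)[[1,0]])) for a,b in((cs[0],cs[1]),(cs[3],cs[2]),(cs[0],cs[3]),(cs[1],cs[2]))])
# predicted axis of tool in wrist image
for z in(.05,.0,.0026,-.02,-.0386):print(z,(proj('wrist',tcp+[0,0,z if z<0 else -z],p)[0]-[270,200])*7)
for nm in('scene','side'):print(nm,proj(nm,tcp),proj(nm,tcp-[0,0,.0386]),proj(nm,m))
E
python3 rel.py
```

```text
tip [0.46473889 0.00256287 0.0911    ] mouth [0.46701897 0.00232125 0.056     ] mouth-tip [ 0.00228008 -0.00024162 -0.0351    ] tool [-0.00223805  0.00049825  0.0351    ] tip-tcp tool [-0.00068024  0.00029526  0.0376    ]
[0.46791897 0.00197426 0.05      ] [0.04329838 0.02773543 0.04321517 0.0278694 ] [np.float64(74.35997980350109), np.float64(74.53700124349321), np.float64(-15.243821079395014), np.float64(-15.414237139189472)]
0.05 [354.26163404 388.3062019 ]
0.0 [354.13126995 619.66227334]
0.0026 [354.13971437 604.52815511]
-0.02 [354.19086268 513.30403877]
-0.0386 [354.23693356 431.77423422]
scene [[383.63070744 228.83136033]] [[382.16794283 244.0031509 ]] [[380.39021248 257.57906025]]
side [[361.98301602 288.23823203]] [[359.98275189 302.28002946]] [[356.63910496 313.3421173 ]]
```

```bash
python3 -m handwheel '[[0.01,-0.002,0.0005,0.01,0],[0.01,-0.002,0.0005,0.02,0],[0.01,-0.002,0.0005,0.028,0],[0.01,-0.002,0.0005,0.03,0],[0.01,-0.002,0.0005,0.03,0],[0.01,-0.002,0.0005,0.03,0],[0.01,-0.002,0.0005,0.03,0]]' 10
python3 - <<'E'
from h import *
import pickle
go(.4657,.0035,.125)
a=read_camera('scene');cv2.imwrite('pics/s5.png',a);crop(a,355,200,70,90,6,'pics/s5d.png')
p=camera_params('wrist');a=read_camera('wrist');cv2.imwrite('pics/w5.png',a)
pickle.dump((p,get_obs()),open('w5.pkl','wb'));crop(a,270,200,110,110,7,'pics/w5c.png')
E
```

```text
time_s: 5.55
tool_pos: [0.4664, 0.001, 0.0989]
tool_rot: [180.0, 0.0, 161.3]
force: [0.4, -0.3, 0.3]
grip_width: 0.0178
t 5.55 tcp [0.4664 0.001  0.0989] jaw az 71.27 grip 0.0178 F [ 0.4  -0.34  0.28] shift [ 0.0014  0.0022 -0.0261]
```

View pics/s5d.png

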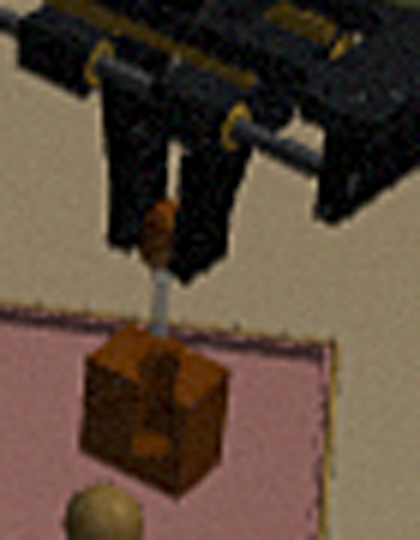

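View pics/w5c.png

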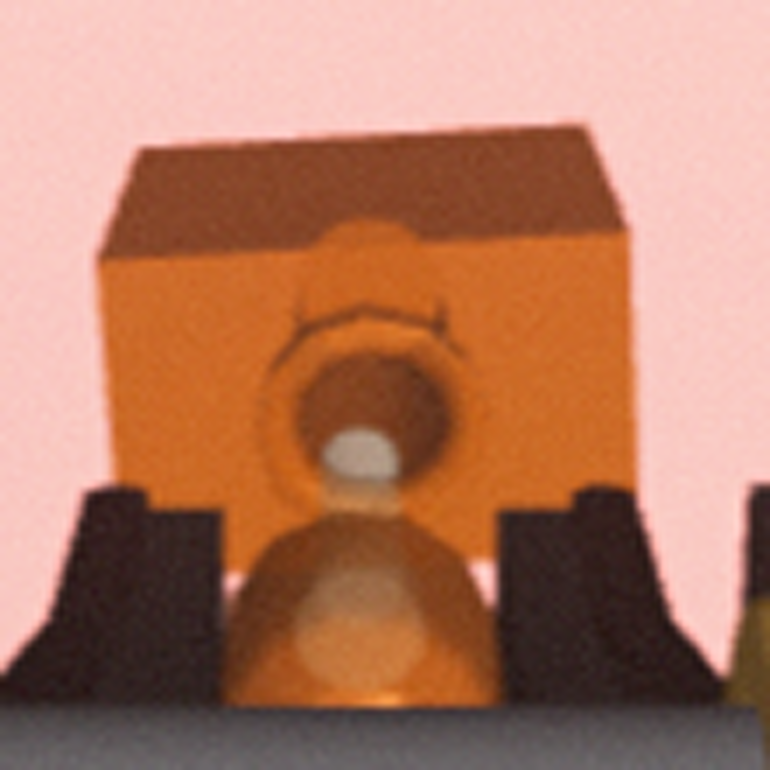

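```bash
cat > rel2.py <<'E'
from h import *
import pickle
p,o=pickle.load(open('w5.pkl','rb'))
W=lambda x,y:(270+x/7-.43,200+y/7-.43)
tcp=o['tool_pos'];zt=tcp[2]-.0386;print(tcp,o['time_s'])
R=Ro.from_euler('xyz',o['tool_rot'],degrees=True).as_matrix()
tip=onz('wrist',W(361,447),zt+.001,p);m=onz('wrist',W(375,420),.056,p)
print('tip',tip,'mouth',m,'tool',R.T@(m-tip))
cs=np.array([onz('wrist',W(*c),.05,p) for c in((100,258),(628,231))]);
print(cs.mean(0),np.linalg.norm(cs[0]-cs[1]))
c=cs.mean(0)+.014*np.array([np.cos(np.radians(-15.3)),np.sin(np.radians(-15.3)),0])*np.array([1,1,1]);print('centres',c,2*cs.mean(0)-c)
# draw predicted lip circle & rod tip
a=cv2.imread('pics/w5c.png')
th=np.linspace(0,2*np.pi,80)
def circ(c,r,z,col):
    q=(proj('wrist',np.c_[c[0]+r*np.cos(th),c[1]+r*np.sin(th),0*th+z],p)-[270-.43,200-.43])*7
    cv2.polylines(a,[q.astype(int).reshape(-1,1,2)],True,col,1)
circ(m,.0065,.056,(0,255,0));circ(m,.01,.056,(255,0,0));circ(tip,.003,zt+.003,(0,0,255));
circ(tip,.009,zt+.036,(0,255,255))
cv2.imwrite('pics/w5o.png',a)
E
python3 rel2.py
```

```text
[0.46630639 0.00099944 0.09891814] 5.65
tip [0.46710764 0.00112947 0.06131814] mouth [0.46701021 0.00236446 0.056     ] tool [0.00049219 0.00113567 0.0053184 ]
[0.45432861 0.00572381 0.05      ] 0.04320343297176976
centres [0.46783241 0.00202959 0.05      ] [0.4408248  0.00941803 0.05      ]
```

View pics/w5o.png

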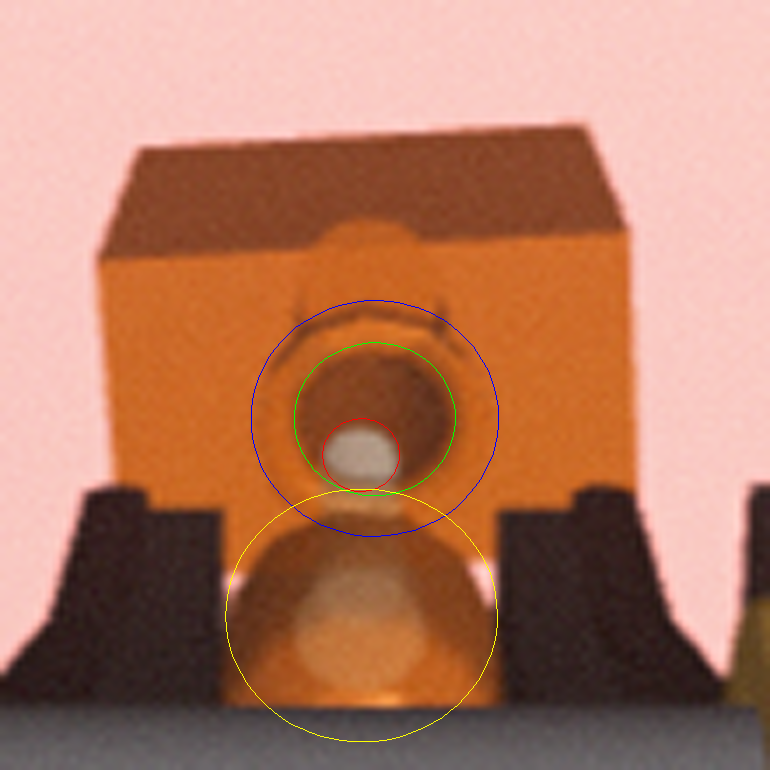

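```bash
python3 -m handwheel '[[0.01,0.001,0.001,0,0],[0.01,0.001,0.001,0,0],[0.01,0.001,0.001,0.005,0],[0.01,0.001,0.001,0.01,0],[0.01,0.001,0.001,0.015,0],[0.01,0.001,0.001,0.02,0],[0.01,0.001,0.001,0.024,0],[0.01,0.001,0.001,0.026,0],[0.01,0.001,0.001,0.026,0]]' 10
python3 - <<'E'
from h import *
import pickle
go(.4657,.0035,.0586)
a=read_camera('scene');cv2.imwrite('pics/s6.png',a);crop(a,355,200,70,90,6,'pics/s6d.png')
p=camera_params('wrist');a=read_camera('wrist');cv2.imwrite('pics/w6.png',a)
pickle.dump((p,get_obs()),open('w6.pkl','wb'));crop(a,270,200,110,110,7,'pics/w6c.png')
E
```

```text
time_s: 6.55
tool_pos: [0.4652, 0.0022, 0.0722]
tool_rot: [-180.0, -0.0, 161.3]
force: [0.3, 0.3, -0.1]
grip_width: 0.0173
t 6.55 tcp [0.4652 0.0022 0.0722] jaw az 71.27 grip 0.0173 F [ 0.35  0.29 -0.09] shift [-0.0001  0.0014  0.0136]
```

View pics/s6d.png

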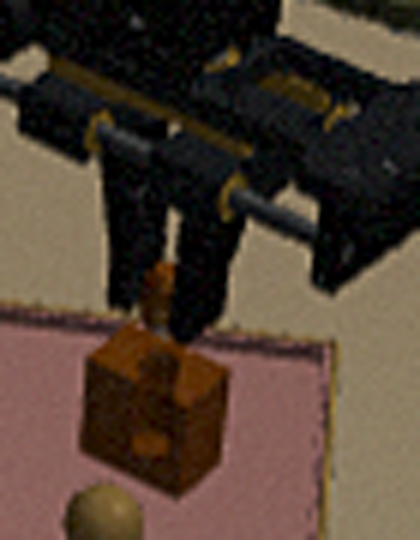

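View pics/w6c.png

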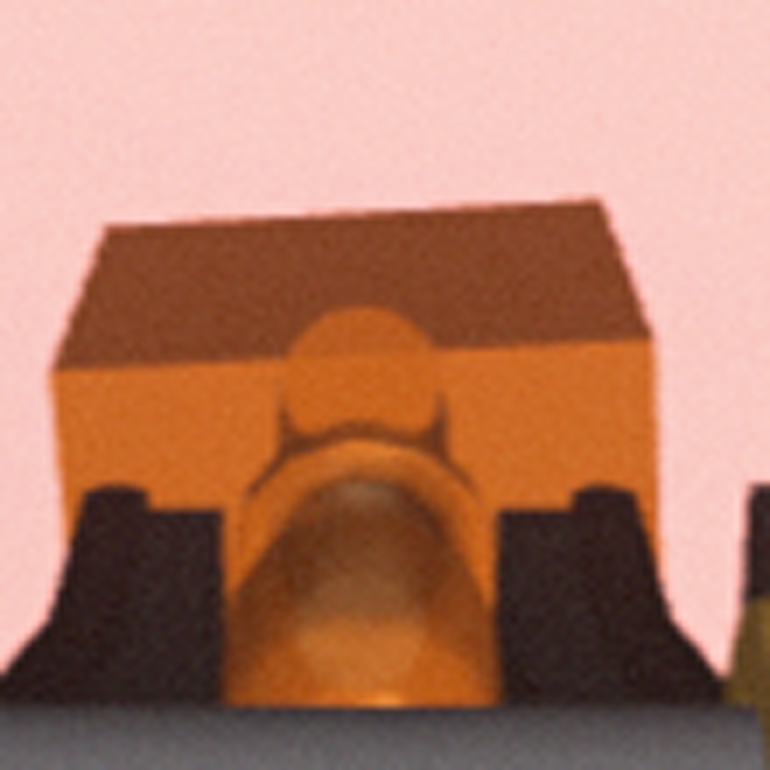

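```bash
python3 - <<'E'
from h import *
import pickle
p,o=pickle.load(open('w6.pkl','rb'));tcp=o['tool_pos'];print(tcp)
R=Ro.from_euler('xyz',o['tool_rot'],degrees=True).as_matrix()
a=cv2.imread('pics/w6c.png');th=np.linspace(0,2*np.pi,80)
def circ(c,r,z,col):
    q=(proj('wrist',np.c_[c[0]+r*np.cos(th),c[1]+r*np.sin(th),0*th+z],p)-[270-.43,200-.43])*7
    cv2.polylines(a,[q.astype(int).reshape(-1,1,2)],True,col,1)
m=np.array([.4670,.00236])
for i in(0,):circ(m,.0065,.056,(0,255,0));circ(m,.01,.056,(255,0,0));circ(m,.01,.05,(255,255,0))
k=tcp+R@[-.0014,.0005,0];print(k,m-k[:2],R.T@np.r_[m-k[:2],0])
circ(k,.009,tcp[2]-.0026,(0,255,255));circ(k,.0045,tcp[2]-.0106,(0,0,255));circ(k,.0045,tcp[2]-.0026,(0,0,255))
cs=[(52,372),(652,340)];W=lambda x,y:(270+x/7-.43,200+y/7-.43)
e=np.array([onz('wrist',W(*c),.05,p) for c in cs]);c=e.mean(0)+.014*np.array([np.cos(np.radians(-15.3)),np.sin(np.radians(-15.3)),0]);print('body centre from edge',c,np.linalg.norm(e[0]-e[1]))
cv2.imwrite('pics/w6o.png',a)
E
```

```text
[0.46551784 0.0022523  0.07265229]
[0.46700426 0.00227642 0.07265263] [-4.25550223e-06  8.35809747e-05] [3.08606236e-05 7.77914554e-05 3.27417624e-09]
body centre from edge [0.46795306 0.00185642 0.05      ] 0.04343040808271849
```

View pics/w6o.png

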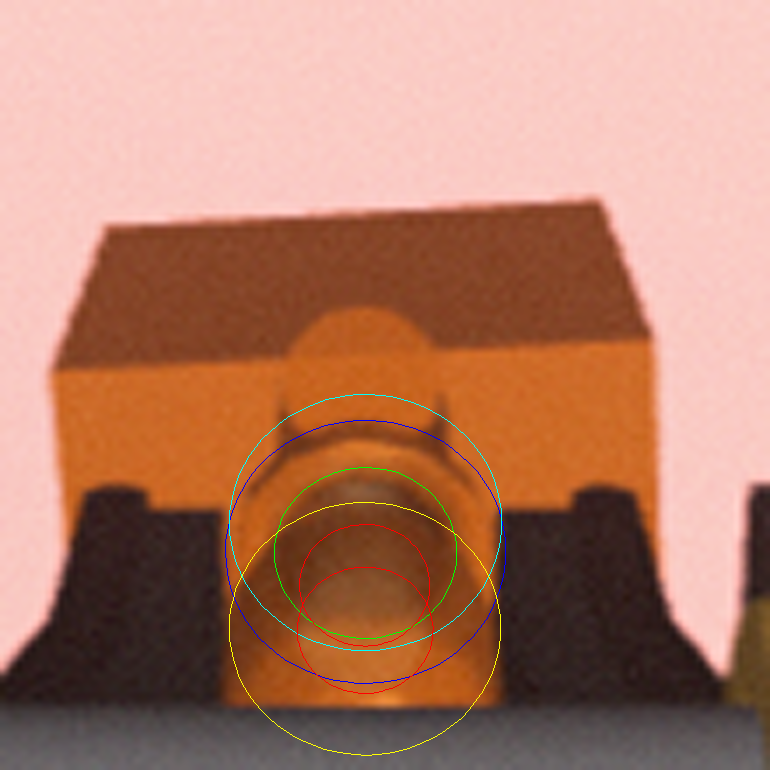

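```bash
python3 -m handwheel '[[0.01,-0.0005,0,0,0],[0.01,-0.0005,0,0.002,0],[0.01,-0.0005,0,0.004,0],[0.01,-0.0005,0,0.006,0],[0.01,-0.0005,0,0.008,0],[0.01,-0.0005,0,0.009,0],[0.01,-0.0005,0,0.009,0]]' 10
python3 - <<'E'
from h import *
go(.4657,.0035,.0586)
E
```

```text
time_s: 7.35
tool_pos: [0.4657, 0.0021, 0.0633]
tool_rot: [-180.0, -0.0, 161.3]
force: [0.4, 0.1, -0.1]
grip_width: 0.0176
t 7.35 tcp [0.4657 0.0021 0.0633] jaw az 71.27 grip 0.0176 F [ 0.38  0.13 -0.05] shift [0.0005 0.0013 0.0047]
```

```bash
python3 -m handwheel '[[0.01,0,0,0.001,0],[0.01,0,0,0.002,0],[0.01,0,0,0.003,0],[0.01,0,0,0.004,0],[0.01,0,0,0.0045,0],[0.01,0,0,0.005,0],[0.01,0,0,0.005,0]]' 10
python3 - <<'E'
from h import *
import pickle
go(.4657,.0035,.0586)
a=read_camera('scene');cv2.imwrite('pics/s7.png',a);crop(a,355,200,70,90,6,'pics/s7d.png')
p=camera_params('wrist');a=read_camera('wrist');cv2.imwrite('pics/w7.png',a)
crop(a,270,200,110,110,7,'pics/w7c.png')
E
```

```text
time_s: 8.05
tool_pos: [0.4659, 0.0021, 0.0586]
tool_rot: [180.0, 0.0, 161.3]
force: [0.3, -0.1, 0.4]
grip_width: 0.0175
t 8.05 tcp [0.4659 0.0021 0.0586] jaw az 71.28 grip 0.0175 F [ 0.26 -0.07  0.39] shift [0.0007 0.0012 0.    ]
```

View pics/s7d.png

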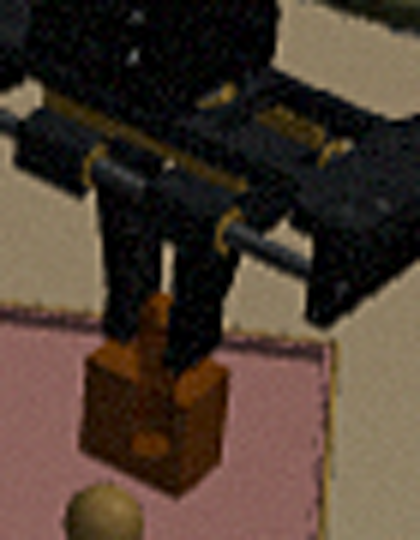

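View pics/w7c.png

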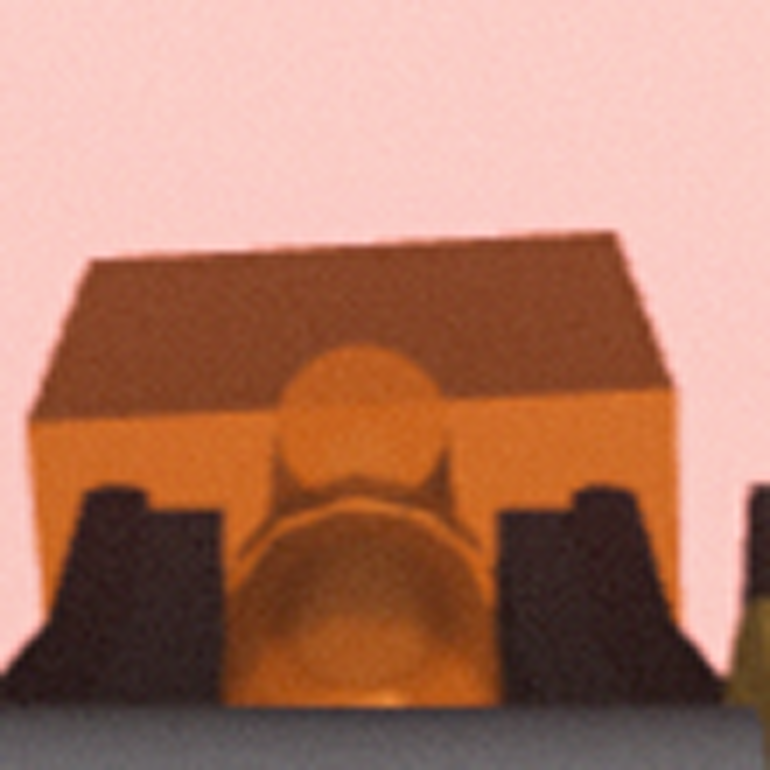

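```bash
python3 -m handwheel '[[0.01,0,0,0.0005,0],[0.01,0,0,0.001,0],[0.01,0,0,0.001,0],[0.01,0,0,0.0015,0],[0.01,0,0,0.0015,0]]' 10
python3 -c "
from h import *
go(.4657,.0035,.0586)"
```

```text
time_s: 8.65
tool_pos: [0.4666, 0.002, 0.0585]
tool_rot: [180.0, 0.0, 161.3]
force: [-2.0, -0.5, 10.8]
grip_width: 0.0172
t 8.65 tcp [0.4666 0.002  0.0585] jaw az 71.27 grip 0.0172 F [-1.97 -0.46 10.84] shift [ 0.0013  0.0012 -0.0001]
```

```bash
python3 -m handwheel '[[0.01,0,0,-0.0008,0],[0.01,0,0,-0.0008,0],[0.03,0,0,-0.0008,0],[0.04,0,0,-0.0008,0],[0.04,0,0,-0.0008,0],[0.04,0,0,-0.0008,0],[0.04,0,0,-0.0008,0],[0.04,0,0,-0.0008,0]]' 10
python3 - <<'E'
from h import *
go(.4657,.0035,.0586)
p=camera_params('wrist');a=read_camera('wrist');cv2.imwrite('pics/w8.png',a)
crop(a,270,200,110,110,7,'pics/w8c.png')
E
```

```text
time_s: 9.45
tool_pos: [0.4658, 0.0021, 0.0578]
tool_rot: [-180.0, -0.0, 161.3]
force: [-0.3, -0.6, 0.4]
grip_width: 0.0398
t 9.45 tcp [0.4658 0.0021 0.0578] jaw az 71.28 grip 0.0398 F [-0.25 -0.62  0.43] shift [ 0.0006  0.0013 -0.0008]
```

View pics/w8c.png

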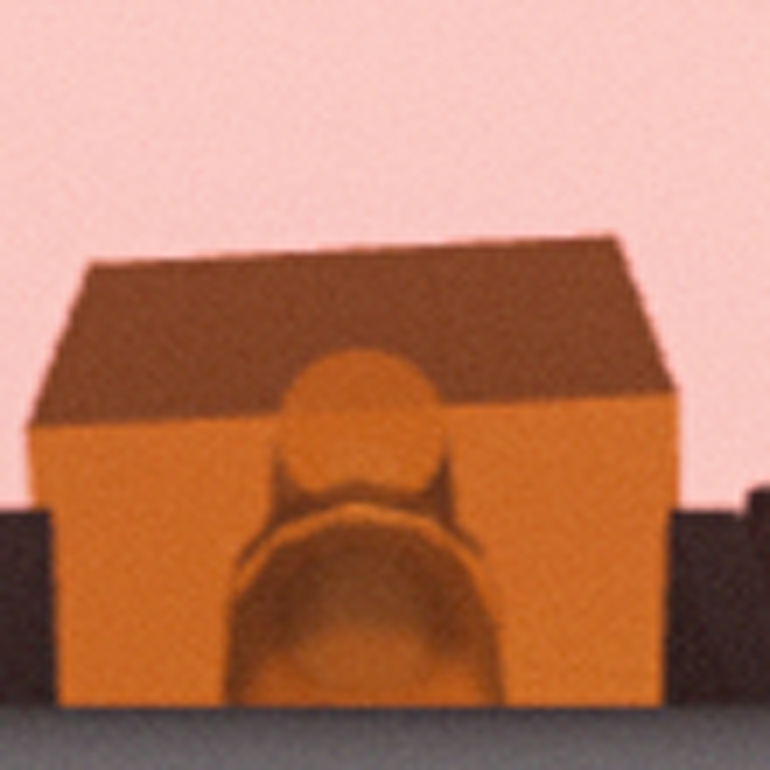

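```bash
python3 -m handwheel '[[0.05,0,0,-0.01,0],[0.05,0,0,-0.03,0],[0.05,0,0,-0.055,0],[0.05,0,0,-0.06,0.15],[0.05,0,0,-0.06,0.3],[0.05,0,0,-0.06,0.45],[0.05,0,0,-0.06,0.6],[0.05,0,0,-0.06,0.75],[0.05,0,0,-0.06,0.9],[0.05,0,0,-0.06,1.05],[0.05,0,0,-0.06,1.2],[0.05,0,0,-0.06,1.35],[0.05,0,0,-0.06,1.5],[0.05,0,0,-0.06,1.51],[0.05,0,0,-0.06,1.51],[0.05,0,0,-0.06,1.51]]' 10
python3 - <<'E'
from h import *
import pickle
go(.4672,.0024,.019,-15.2)
a=read_camera('scene');cv2.imwrite('pics/s9.png',a);crop(a,320,160,130,140,4,'pics/s9d.png')
p=camera_params('wrist');a=read_camera('wrist');cv2.imwrite('pics/w9.png',a);pickle.dump((p,get_obs()),open('w9.pkl','wb'))
a=read_camera('side');cv2.imwrite('pics/d9.png',a);crop(a,280,220,150,150,4,'pics/d9d.png')
E
```

```text
time_s: 11.1
tool_pos: [0.4659, 0.0021, 0.1181]
tool_rot: [180.0, -0.0, 74.9]
force: [-0.8, -0.4, -0.2]
grip_width: 0.0502
t 11.1 tcp [0.4659 0.0021 0.1181] jaw az -15.10 grip 0.0502 F [-0.77 -0.37 -0.19] shift [0.0006 0.0011 0.0991]  twist(rad) 0.002 or -3.140
```

View pics/s9d.png

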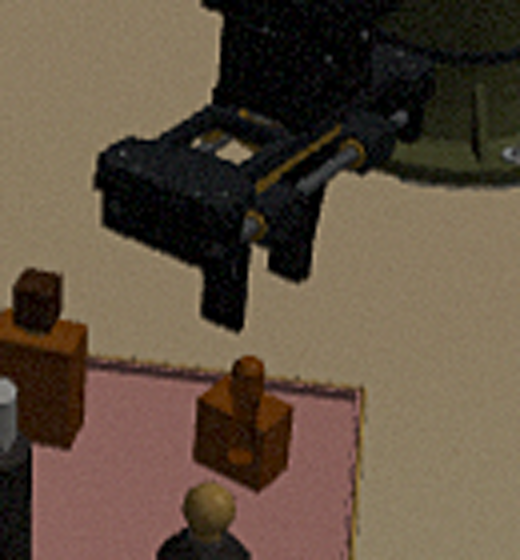

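View pics/w9.png

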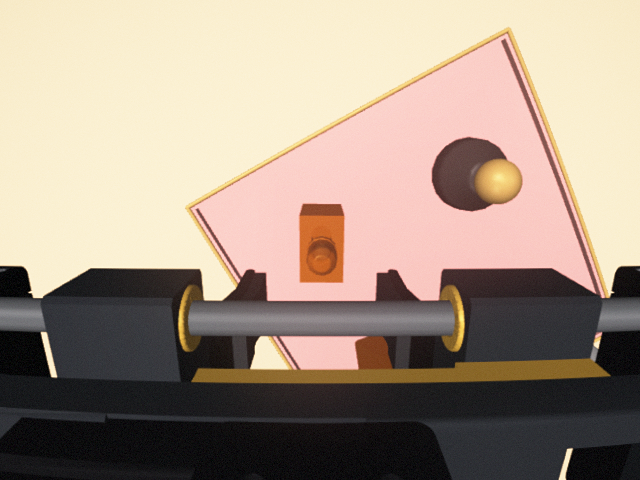

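View pics/d9d.png

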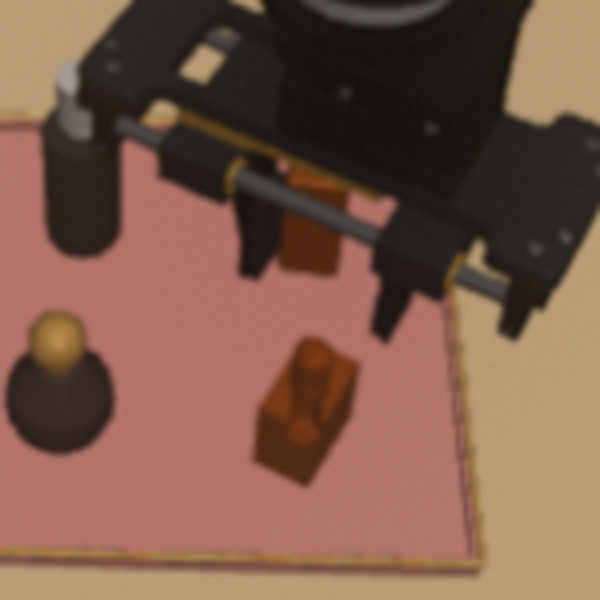

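```bash
python3 - <<'E'
from h import *
import pickle
p,o=pickle.load(open('w9.pkl','rb'))
c=np.mean([onz('wrist',u,.05,p) for u in((300.5,216),(343.5,215.5),(343,282),(300.5,282))],0);print(c)
go(c[0],c[1],.019)
E
python3 -m handwheel '[[0.05,0.0003,0.001,0.02,0],[0.05,0.0003,0.001,0.04,0],[0.05,0.0003,0.001,0.06,0],[0.05,0.0003,0.001,0.075,0],[0.05,0.0003,0.001,0.09,0],[0.05,0.0003,0.001,0.097,0],[0.05,0.0003,0.001,0.099,0],[0.05,0.0003,0.001,0.099,0]]' 10
```

```text
[0.46830146 0.00175236 0.05      ]
t 11.25 tcp [0.4659 0.0021 0.1179] jaw az -15.17 grip 0.0504 F [-0.38 -0.17 -0.08] shift [0.0003 0.0024 0.0989] 
time_s: 12.05
tool_pos: [0.4671, 0.0021, 0.019]
tool_rot: [180.0, 0.0, 74.8]
force: [0.6, -0.9, -0.3]
grip_width: 0.0499
```

Close on the bottle.

```bash
python3 -m handwheel '[[0.04,0,0,0,0],[0.035,0,0,0,0],[0.03,0,0,0,0],[0.015,0,0,0,0],[0.015,0,0,0,0],[0.015,0,0,0,0],[0.015,0,0,0,0],[0.015,0,0,0,0]]' 20
python3 - <<'E'
from h import *
go(.4657,.0035,.16)
a=read_camera('scene');cv2.imwrite('pics/s10.png',a);crop(a,320,160,130,140,4,'pics/s10d.png')
E
```

```text
time_s: 12.85
tool_pos: [0.467, 0.0022, 0.0191]
tool_rot: [180.0, -0.0, 74.8]
force: [-1.4, 0.1, 5.3]
grip_width: 0.0283
t 12.85 tcp [0.467  0.0022 0.0191] jaw az -15.24 grip 0.0283 F [-1.39  0.1   5.28] shift [ 0.0009 -0.0016 -0.1409]
```

View pics/s10d.png

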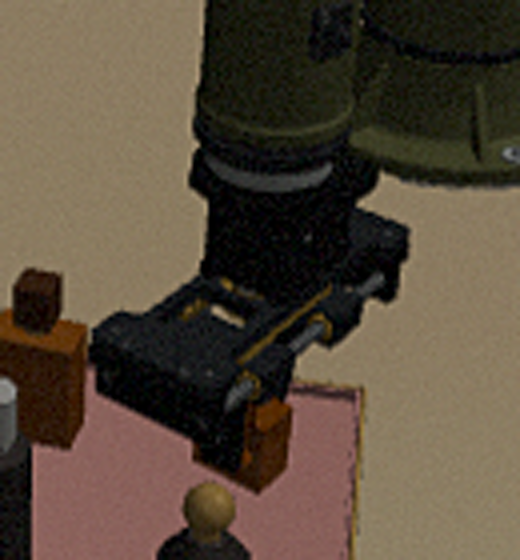

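```bash
python3 -m handwheel '[[0.015,0,0,-0.005,0],[0.015,0,0,-0.015,0],[0.015,0,0,-0.03,0],[0.015,0,0,-0.055,0],[0.015,0,0,-0.08,0],[0.015,0,0,-0.105,0],[0.015,0,0,-0.13,0],[0.015,0,0,-0.155,0],[0.015,0,0,-0.175,0],[0.015,0,0,-0.181,0],[0.015,0,0,-0.181,0],[0.015,0,0,-0.181,0]]' 20
python3 - <<'E'
from h import *
L=np.array([.5312,-.3933,.2087]);d=np.radians(71);T=L+.15*np.array([np.cos(d),np.sin(d),0]);print(T)
go(T[0],T[1],T[2]-.009,71)
print(get_obs()['qpos'].round(1))
a=read_camera('scene');cv2.imwrite('pics/s11.png',a);crop(a,270,100,180,200,3,'pics/s11d.png')
a=read_camera('side');cv2.imwrite('pics/d11.png',a);crop(a,260,150,200,200,3,'pics/d11d.png')
E
```

```text
time_s: 14.1
tool_pos: [0.4662, 0.002, 0.1989]
tool_rot: [-179.9, 0.0, 74.8]
force: [-0.5, 0.1, -2.0]
grip_width: 0.0277
[ 0.58003522 -0.25147221  0.2087    ]
t 14.1 tcp [0.4662 0.002  0.1989] jaw az -15.24 grip 0.0277 F [-0.49  0.06 -2.  ] shift [-0.2147  0.1765 -0.0009]  twist(rad) -1.505 or 1.636
[-31.4  -4.5  26.7 110.8   2.1  73.3 -20.6]
```

View pics/s11d.png

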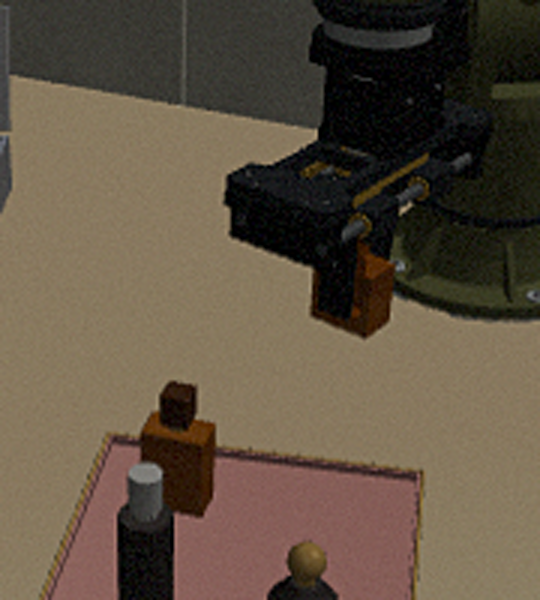

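View pics/d11d.png

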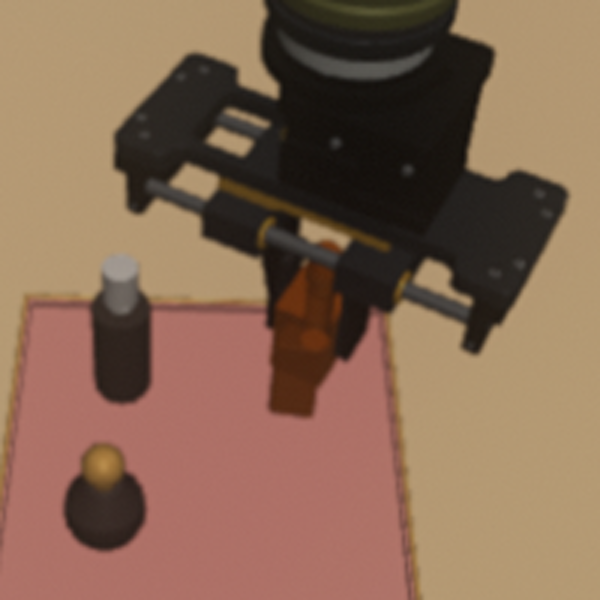

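```bash
python3 -m handwheel '[[0.015,-0.01,0.008,0,-0.07],[0.015,-0.03,0.025,0,-0.2],[0.015,-0.05,0.04,0,-0.33],[0.015,-0.07,0.057,0,-0.46],[0.015,-0.09,0.074,0,-0.59],[0.015,-0.11,0.09,0,-0.72],[0.015,-0.13,0.107,0,-0.85],[0.015,-0.145,0.119,0,-0.98],[0.015,-0.16,0.13,0,-1.11],[0.015,-0.17,0.14,0,-1.24],[0.015,-0.175,0.144,0,-1.37],[0.015,-0.18,0.148,0,-1.48],[0.015,-0.18,0.148,0,-1.505],[0.015,-0.18,0.148,0,-1.505]]' 20
python3 - <<'E'
from h import *
T=[.580,-.2515,.2087]
go(T[0],T[1],T[2]-.009,71)
print(get_obs()['qpos'].round(1))
a=read_camera('scene');cv2.imwrite('pics/s12.png',a);crop(a,140,60,260,220,3,'pics/s12d.png')
a=read_camera('side');cv2.imwrite('pics/d12.png',a);crop(a,260,50,200,200,3,'pics/d12d.png')
E
```

```text
time_s: 15.6
tool_pos: [0.5619, -0.2102, 0.1989]
tool_rot: [-180.0, -0.1, 160.9]
force: [-0.2, -0.1, -2.2]
grip_width: 0.0279
t 15.6 tcp [ 0.5619 -0.2102  0.1989] jaw az 70.88 grip 0.0279 F [-0.18 -0.06 -2.17] shift [-0.0306 -0.0331 -0.0009]  twist(rad) -0.002 or 3.140
[-11.4  14.5  34.9  93.6  -8.5  74.7  95.8]
```

View pics/s12d.png

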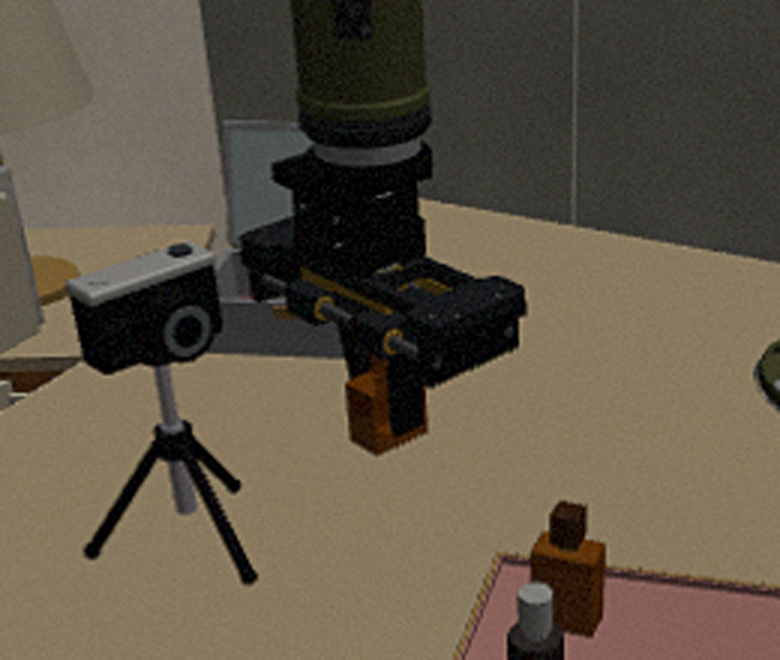

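View pics/d12d.png

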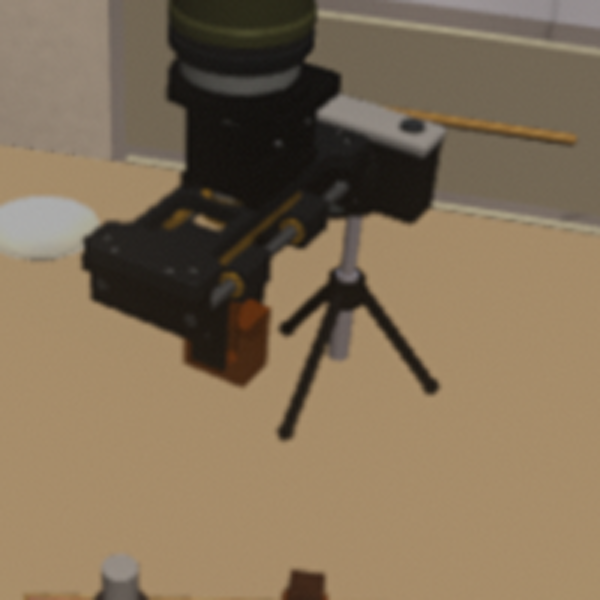

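```bash
python3 -m handwheel '[[0.015,-0.01,-0.01,0,0],[0.015,-0.02,-0.021,0,0],[0.015,-0.028,-0.03,-0.001,0],[0.015,-0.031,-0.033,-0.001,0],[0.015,-0.031,-0.033,-0.001,0],[0.015,-0.031,-0.033,-0.001,0],[0.015,-0.031,-0.033,-0.001,0],[0.015,-0.031,-0.033,-0.001,0],[0.015,-0.031,-0.033,-0.001,0]]' 20
python3 - <<'E'
from h import *
T=np.array([.580,-.2515,.2087])
go(T[0],T[1],T[2]-.009,71)
a=read_camera('scene');cv2.imwrite('pics/s13.png',a)
b=read_camera('side');cv2.imwrite('pics/d13.png',b)
# overlay: predicted bottle box and lens point/axis
o=get_obs();c=o['tool_pos']+[0,0,.009];d=np.radians(71)
X=np.array([np.cos(d),np.sin(d),0]);Y=np.array([-X[1],X[0],0]);L=np.array([.5312,-.3933,.2087])
for n,im,x0,y0 in(('scene',a,150,90),('side',b,270,40)):
    q=[c+i*.014*X+j*.022*Y+k*.022*np.array([0,0,1]) for k in(-1,1) for i,j in((-1,-1),(-1,1),(1,1),(1,-1))]
    big=cv2.resize(im,None,fx=4,fy=4,interpolation=cv2.INTER_CUBIC)
    P_=lambda v:tuple(((proj(n,v)[0]+.5)*4).astype(int).tolist())
    u=[P_(v) for v in q]
    for s in(0,4):
        for i in range(4):cv2.line(big,u[s+i],u[s+(i+1)%4],(0,255,0),1)
    for i in range(4):cv2.line(big,u[i],u[i+4],(0,255,0),1)
    cv2.line(big,P_(L),P_(L+.2*X),(255,255,0),1)
    cv2.imwrite(f'pics/{n}13o.png',big[y0*4:y0*4+600,x0*4:x0*4+640])
E
```

```text
time_s: 16.6
tool_pos: [0.581, -0.2513, 0.201]
tool_rot: [180.0, 0.0, 161.0]
force: [-0.2, -0.4, -2.2]
grip_width: 0.0279
t 16.6 tcp [ 0.581  -0.2513  0.201 ] jaw az 71.03 grip 0.0279 F [-0.18 -0.38 -2.19] shift [ 0.0009 -0.0006  0.0013]  twist(rad) 0.000 or -3.141
```

View pics/scene13o.png

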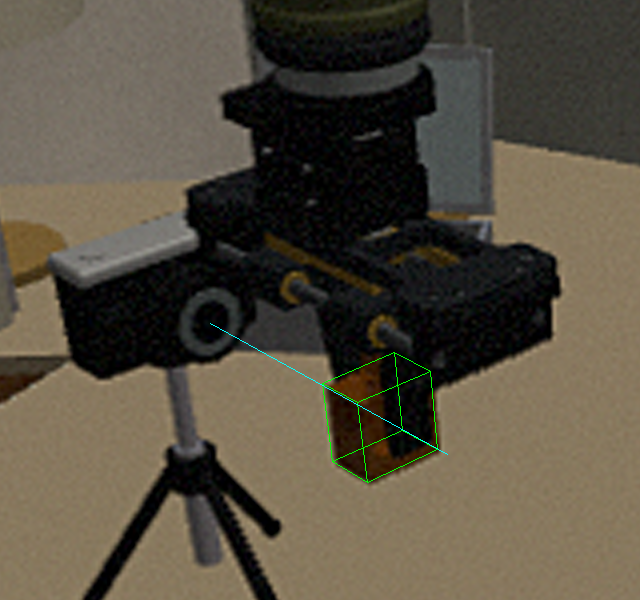

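View pics/side13o.png

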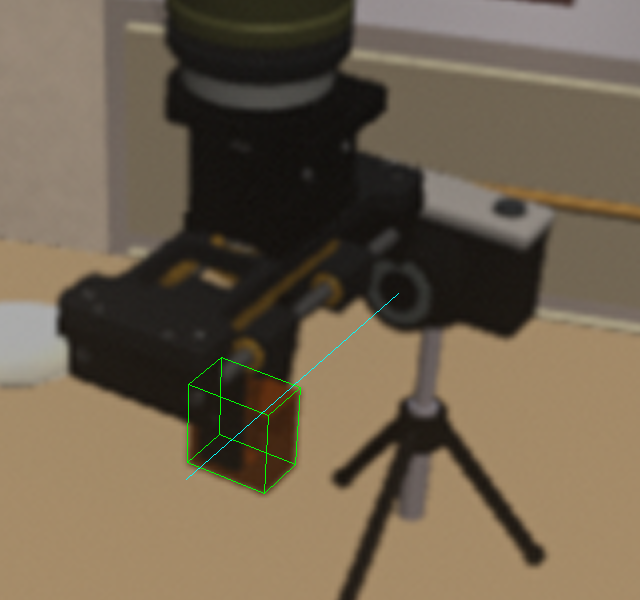

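```bash
python3 - <<'E'
from h import *
a=read_camera('wrist');crop(a,240,180,160,150,5,'pics/w14.png')
o=get_obs();print(o['tool_pos'],o['tool_rot'],np.abs(o['joint_velocities']).max(),o['grip_width'])
E
```

```text
[ 0.58096911 -0.25155478  0.20096468] [1.79985310e+02 1.02478324e-02 1.61004314e+02] 0.11479476679735864 0.027939906179832937
```

View pics/w14.png

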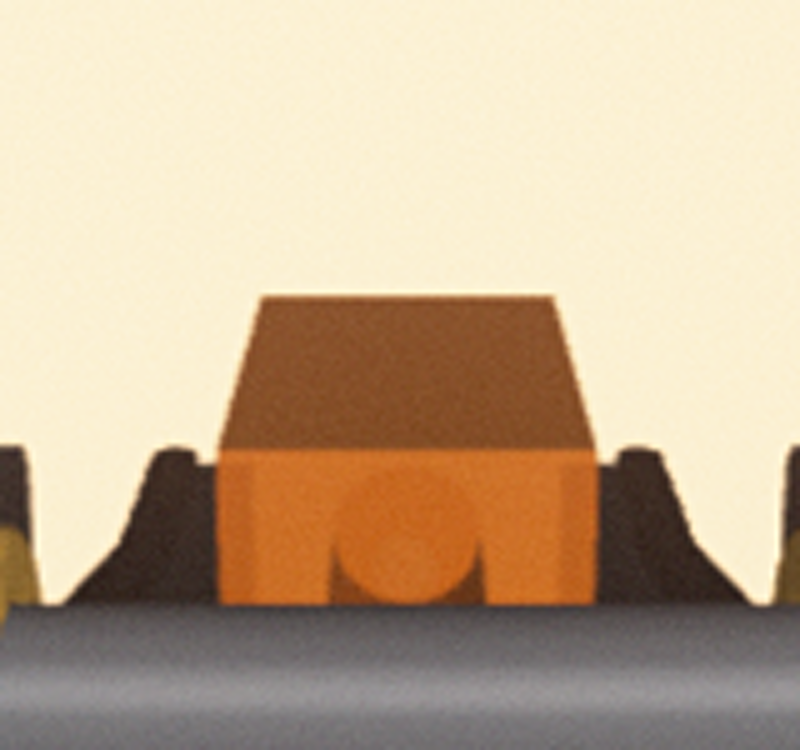

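The bottle is square and upright in the jaws, with its top edge at row 450 of the crop and nothing tilted. The knob is hidden behind the gripper bar in this view.

```bash
python3 -c "
from cell import *
print(sign_off())"
```

```text
the job is handed in; nothing more can be done
None
```

I put the dipper stopper in the attar bottle on the tray, then lifted the bottle and handed the job in with it held in front of the lens. `sign_off` gives no verdict, so I only have my own checks.

- **Stopper:** it went into the neck with no measurable force until the knob met the lip, at about 11 N. I eased off and opened the fingers, and the pictures after release showed it home.
- **Final pose:** the bottle is gripped across its broad faces (27.9 mm opening at 20 N). From the arm's readings, the middle of its body is about 150 mm from the lens. It is within about 2 mm of the axis sideways and in height, and the broad face is square to within a few degrees. In both fixed cameras its outline matched the predicted box.
- **Surroundings:** nothing touched the camera. The bystander bottles looked unmoved in the pictures, but I did not view the comb again after picking up the stopper. The clock stood at about 16.7 s.

**Checks that disagreed or fell short:**
- The bottle's position differed by about 2 mm between the wrist and fixed cameras.
- The camera's direction came out as 68° from its top edge and 71° from the tripod feet, and I used 71°.
- The knob was hidden by the gripper in the last pictures, so after the lift the stopper was last seen in place just before I moved to the camera.
- The last joint-speed reading was 0.11, small but not zero; the tool position had changed by less than 0.3 mm since the previous reading.

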